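# Put the lacquer box away under the camphor shelf

### The job

Put the red lacquer box away: press its raised lid fully down, lift the antler burnisher out of the way and lay it on top of the camphor-wood shelf, and slide the box lengthwise along the bench, under the shelf into the empty bay with the cork strip, until it is fully home against the back rail. Keep the box level, and leave the whetstone, the copper ferrule, the brown pot and the ebony ring where they are and the hanging reamers still.

Things in the scene. Friction and masses are not known exactly. Their poses are not given: they have to be found in the camera images.
- box: Red lacquer box, 180 mm along its x, 106 mm along y (too wide to grasp: push it), about 0.57 kg, loose on the bench, long axis roughly towards the shelf. Origin: centre of underside, z up. Lower part 34 mm high; on it a snug red lid of the same outline, 20 mm thick: 54 mm high in all with the lid shut, 63 to 67 mm as at the start. Either end may go into the bay first.
- lid (a joint): How far the box's lid stands up above shut, m: 0 = fully down; 0.009 to 0.013 at the start, when it is too high to pass under the shelf. It slides straight up and down with about 5 N of friction, stays where it is left, and goes down when its flat top is pressed.
- shelf: Fixed camphor-wood bench shelf, 300 mm wide along its y. Origin: on the bench, middle of its mouth; x points into the bays, z up. Under its board three walls 16 mm thick (20 mm high runners with a 60 mm post at each end) at y = -142, 0, +142 mm make two bays 126 mm wide, centred at y = -71 and +71 mm.
- board_top (a point): Centre of the top face of the shelf's board, 78 mm above the bench. The board is 300 mm wide (shelf y), 195 mm deep (shelf x), 18 mm thick, underside 60 mm above the bench; its front edge is the mouth. Axes as the shelf.
- back_rail (a point): On the bench, middle of the front face of the low back rail that closes both bays 174 mm inside the mouth, 26 mm high. A box pushed home against it has its rear end 6 mm out of the mouth. Axes as the shelf.
- hook_rail (a point): Middle of the pine rail with brass hooks over the back of the shelf, 455 mm above the bench, 360 mm long (shelf y), on two 24 mm square posts 207 mm behind the mouth at shelf y = -138, +138 mm. Two bamboo-handled reamers, 26 mm thick, hang from it 182 mm behind the mouth at shelf y = -80 and +80 mm, tips 110 to 130 mm above the bench.
- liner: Thin cork strip, 205 x 70 mm, let into the bench, which marks the empty bay, the box's place. Origin: its centre, on the bay's centre line 69.5 mm inside the shelf's mouth; x points into the bay like the shelf's x. With the box fully home the centre of the box is at x = +14.5 mm, y = 0 in this frame.
- burnisher: White deer antler burnisher, a slightly bowed tine 150 mm long, 24 mm thick at the butt (-x end), 21 mm at the middle and 16 mm at the tip (+x end), 70 g, lying across the way in front of the shelf's mouth. Origin: on the underside at mid-length (its centre line there is 10.5 mm up; grip there, across its y axis); x along it, ends bowed 12 mm to -y; z up.
- whetstone: Grey whetstone on its dark wooden base, 205 x 85 x 46 mm, 0.9 kg, in the other bay, its end sticking 33 mm out of the mouth. Origin: centre of its underside; x along it into the bay. Leave it.
- ferrule: Copper ferrule, a tube of 36 mm diameter and 45 mm high, standing on end on the bench just in front of the whetstone. Origin: centre of its underside. Leave it.
- pot: Dark brown lidded ceramic pot, 50 mm diameter, 60 mm high, 0.25 kg, standing on the bench 240 to 260 mm in front of the mouth of the bay that holds the whetstone, beside the way to the empty bay. Origin: centre of its underside. Leave it.
- ebony_ring: Black ebony joint ring, 60 mm diameter, 22 mm high, lying on the rear half of the shelf's board (shelf x 120 to 150 mm, any y within 100 mm of the middle). Origin: centre of its underside. Leave it.
- flute: Fixed: foot joint of a bamboo flute, 280 mm long along its x, lying on two pine V blocks 70 mm wide; 72 mm high at most. Origin: on the bench under its middle. An obstacle on the far side of the bench.
- reamer_a (a joint): Swing angle of the hanging reamer at the shelf's y = +80 mm, rad, 0 = hanging still.
- reamer_b (a joint): Swing angle of the hanging reamer at the shelf's y = -80 mm, rad, 0 = hanging still.
Things that resemble listed ones, but are neither listed nor needed, are in the scene too. Several things look just like the burnisher: the one meant starts farthest to the robot's right. Several things have the shape of the box; the one meant has the colours described above.

How it is judged:
By the outcome, as a careful person would: the job done as asked, in the order asked, and still so for the second after the job is handed in, with the robot touching nothing.
It also fails if it takes over 72 s, if anything falls off the work surface, if the arm or the gripper's body presses on something with over 40 N, if the wrist force passes 120 N, or if a joint passes its speed limit or range.

### The arm

A 6-joint arm with a two-finger parallel gripper is mounted at the origin on the work surface. World frame = base frame: x ahead of the robot, y to its left, z up, the work surface at z = 0. Lengths are in mm, angles in degrees, forces in N, time in s.
With the tool pointing down it reaches from about 300 to 850 mm from the base axis. Payload 4.2 kg.
Tool frame: the origin (TCP) lies on the centre line of the jaws, within the pads' length; the fingertips stand 14 mm ahead of it and the grasp point (between the pads) lies 5 mm behind it; z points along the fingers, y is the line along which they close (so a half turn about z gives the same grasp; the last joint's range is limited). The gripper opens to 91 mm and grips with 3 to 60 N. Pads are 32 mm wide; open, the fingers measure 118 mm over their backs; the gripper's body (76 mm by 178 mm) begins 60 mm behind the grasp point.
Start: joints at [-78.495, 18.312, 89.639, -0, 72.044, -1.146], TCP at [125.932, -561.055, 227.976] pointing down, gripper open.
Joint ranges: [-177.97, 177.97], [-48.28, 115.42], [12.27, 149.76], [-77.06, 257.06], [2.81, 150.46], [-146.56, 146.56]. Speed limits (degrees/s): [147.25, 147.25, 180, 180, 180, 180].

### API

Orientations are given as [roll, pitch, yaw] about the fixed x, y, z axes, in that order (R = Rz(yaw) Ry(pitch) Rx(roll)).
In Python, from workcell import env gives the robot as it stands.
- The arm moves only by the tool arm_command, never from a script. Its argument "motion" is a list of rows, each an object with "offset": the shift along the tool's x, y, z in m, a list of three; "spin": the turn about the tool's z in rad. In form: [{"offset": [tx, ty, tz], "spin": spin}, ...]. A call has 1 to 5 rows; each row shifts and turns the commanded pose from where the row before left it, along the tool's axes as they then stand; what a row does not reach is not made up. A row lasts 1/8 s, in which the tool goes at most 62.5 mm and 10.7 degrees, less where a joint would pass 70% of its speed; a pose out of reach is approached as far as the arm can. A call with a gripper value outside its range is refused whole. "jaw" is the finger opening in m, from 0 to 0.0912, set as the call begins (left out, the last holds). The fingers move at their own pace and stop on an object; "newtons" is the grip in N (left out, the last holds). Time passes only in rows, so rows that do not move let the fingers close. It gives the time, the measured TCP pose, the force, the opening and the grip force at its end, in the units of the state.
- env.state(): the state, without advancing time (a new reading comes with each control period).
- env.grab_frame(name): name is "scene" or "top" or "wrist"; returns (picture, depth): 384x512x3 uint8, blue, green, red; 384x512 float32, mm along the optical axis (not along the pixel's ray), 0 where there is no reading.
- env.camera_model(name): a dict with "fx", "fy", "cx", "cy" (pixels), "eye" and "rotation" of the camera in the world; the wrist camera has in their place "hand_eye" (4x4, takes a point from camera to tool coordinates, whose origin is the TCP and whose axes are the flange's). Camera axes: x right, y down, z forward; pixel columns grow to the right and rows downward; lengths in mm; the calibration is good to about 2 mm. A picture is of the moment at which its call begins: read the wrist's pose just before it. camera_model takes no time and is no camera call.
- env.job_done(): hands the job in; it is judged then, once.
Trained networks look in the newest picture that a camera, given by its name, has taken for a name from the list of things; names that differ only in an ending like _2 or _b are one class to them, and where a whole thing is asked for, a point or a joint stands for the part that bears it (a point fixed in the world has none). Each returns a list of dicts, best first, with "score" (0 to 1); they miss things now and then, are a little off and sometimes report something else, mostly with a low value. They report only what shows in the picture. A call takes as long as a camera call. They do not tell look-alikes from the thing itself.
- env.boxes_of(camera, target): "bbox" ([left, top, right, bottom] in pixels, round what is visible of it).
- env.pinpoint(camera, target): "location" ([column, row] in pixels: a listed point, or the origin of a listed thing).
The state is a dict: "time_s": time; "qpos": joint angles; "qvel": joint speeds; "effort": joint torques, N m; "ee_pos": TCP position; "ee_rot": TCP orientation; "force": force on the tool from outside, world axes, zero at the start; "torque": the same for the moment, N m; "gripper_width": finger opening in mm; "gripper_force": force on a finger pad.
Only numpy, scipy, OpenCV 4.12 (cv2) and the standard library are available. Lean on these libraries where they do the work, as an engineer would, in place of code of your own. Each camera call takes 0.05 s, during which the arm holds its last target. There are 200 camera calls.

## Working session

There is one attempt and no reset: what is moved stays moved. The work goes in short steps, Python scripts to look and compute and a tool call to move; the robot and the scene stay as the last step left them, time stands still between calls to the robot, and variables do not carry over. Pictures are saved under pics/ and viewed, at most 10 in all, crops included, and the job is handed in when it is done.

Besides the shell and the picture viewer there is one more tool, called after "Request:" by a JSON object that holds its "fn" and its "kwargs", one argument or row to a line. arm_command: Moves the arm, as the interface text tells. Its arguments: {"type":"object","properties":{"motion":{"type":"array"},"jaw":{"type":"number"},"newtons":{"type":"number"}},"required":["motion"]}

```bash
mkdir -p pics; ls; cat > h.py <<'E'
from workcell import env
import numpy as np, cv2
from scipy.spatial.transform import Rotation as R
def cam(n):
    m=env.camera_model(n)
    if 'hand_eye' in m:
        s=env.state(); T=np.eye(4); T[:3,:3]=R.from_euler('xyz',s['ee_rot'],degrees=True).as_matrix(); T[:3,3]=s['ee_pos']
        H=T@np.array(m['hand_eye']); return m,H[:3,:3],H[:3,3]
    return m,np.array(m['rotation']).reshape(3,3),np.array(m['eye'])
def atz(c,px,z):
    m,r,e=c; d=r@np.array([(px[0]-m['cx'])/m['fx'],(px[1]-m['cy'])/m['fy'],1]); return e+d*(z-e[2])/d[2]
def cloud(c,D):
    m,r,e=c; v,u=np.indices(D.shape); p=np.stack([(u-m['cx'])/m['fx']*D,(v-m['cy'])/m['fy']*D,D],-1)
    P=p@r.T+e; P[D<=0]=np.nan; return P
E
python3 - <<'E'
from h import *
print(env.state()); 
for n in ['scene','top']:
    c=cam(n); print(n,c)
    I,D=env.grab_frame(n); cv2.imwrite(f'pics/{n}0.png',I); np.save(f'{n}0.npy',D)
    for t in ['box','burnisher','shelf','liner','whetstone','ferrule','pot','ebony_ring','board_top','back_rail','flute']:
        for d in env.pinpoint(n,t)[:5]:
            if d['score']>.2: print(n,t,round(d['score'],2),np.round(d['location']),np.round(atz(c,d['location'],78 if t in('ebony_ring','board_top') else 0)[:2]))
E
```

```text
pics
{'time_s': 0.0, 'qpos': array([-7.84943934e+01,  1.83499989e+01,  8.97072077e+01, -4.32804692e-03,
        7.20412634e+01, -1.14571809e+00]), 'qvel': array([ 0.02302113, -0.00324409,  0.05623626, -0.0313948 ,  0.07000723,
        0.00846794]), 'effort': array([ 1.27646628e-03, -4.12462771e+01, -2.31977391e+01,  7.28445989e-02,
        4.56327503e-02, -1.18694475e-04]), 'ee_pos': array([ 125.82001864, -560.57686138,  227.13127076]), 'ee_rot': array([-1.79901467e+02,  2.14512754e-03,  1.26526645e+01]), 'force': array([-1.0183888 , -1.00343844,  0.37794942]), 'torque': array([ 0.00997269, -0.00696639, -0.00668589]), 'gripper_force': 0.0, 'gripper_width': 91.2590924850647}Traceback (most recent call last):
  File "<stdin>", line 4, in <module>
  File "h.py", line 9, in cam
    return m,np.array(m['rotation']).reshape(3,3),np.array(m['eye'])
             ~~~~~~~~~~~~~~~~~~~~~~~~~~~~~~~^^^^^
ValueError: cannot reshape array of size 3 into shape (3,3)
```

```bash
sed -i "s/np.array(m\['rotation'\]).reshape(3,3)/R.from_euler('xyz',m['rotation'],degrees=True).as_matrix()/" h.py
python3 - <<'E'
from h import *
for n in ['scene','top']:
    c=cam(n); print(n,c)
    I,D=env.grab_frame(n); cv2.imwrite(f'pics/{n}0.png',I); np.save(f'{n}0.npy',D)
    P=cloud(c,D); print('z pct',np.nanpercentile(P[...,2],[5,25,50,75,95]))
    for t in ['box','burnisher','shelf','liner','whetstone','ferrule','pot','ebony_ring','board_top','back_rail','flute']:
        for d in env.pinpoint(n,t)[:5]:
            if d['score']>.2: print(n,t,round(d['score'],2),np.round(d['location']),np.round(atz(c,d['location'],78 if t in('ebony_ring','board_top') else 0)[:2]))
E
```

```text
scene ({'fx': 416.2667802001035, 'fy': 416.2667802001035, 'cx': 253.16329182679007, 'cy': 190.166977041258, 'eye': array([ 937.46718457,  865.94128609, 1326.95407054]), 'rotation': array([-138.53423817,    0.65376888,  153.09393065])}, array([[-0.89169155,  0.34584105, -0.29202766],
       [ 0.45249972,  0.66481486, -0.59436118],
       [-0.01141017, -0.66212927, -0.74930277]]), array([ 937.46718457,  865.94128609, 1326.95407054]))
z pct [-753.10993484 -293.50125087   -1.66407877   49.78649494  486.28240572]
scene box 0.85 [272. 177.] [ 312. -214.]
scene box 0.81 [188. 164.] [ 608. -461.]
scene box 0.66 [231. 200.] [ 528. -182.]
scene burnisher 0.81 [380. 319.] [305. 517.]
scene burnisher 0.79 [253. 248.] [551.  72.]
scene burnisher 0.74 [364. 266.] [228. 329.]
scene shelf 0.9 [277. 280.] [538. 236.]
scene whetstone 0.41 [314. 261.] [378. 229.]
scene whetstone 0.24 [276. 282.] [546. 237.]
scene ferrule 0.58 [284. 257.] [470. 162.]
scene pot 0.55 [264. 224.] [464.  -6.]
scene ebony_ring 0.44 [318. 292.] [465. 371.]
scene ebony_ring 0.29 [176. 225.] [ 787. -104.]
scene board_top 0.87 [
[... 559 characters left out ...]
92, -0.0176867 ],
       [ 0.01470662, -0.14955402, -0.98864418]]), array([ 306.63801314,   53.70572756, 1549.58099255]))
z pct [-7.49793532e+02 -2.26763225e+02 -6.01576351e-01  6.53606741e+00
  6.33863024e+02]
top box 0.93 [326. 238.] [ 320. -209.]
top box 0.86 [318. 183.] [ 527. -187.]
top box 0.73 [384. 162.] [ 601. -443.]
top burnisher 0.66 [246. 182.] [535.  87.]
top burnisher 0.6 [126. 246.] [303. 530.]
top burnisher 0.48 [180. 265.] [231. 331.]
top shelf 0.74 [178. 179.] [552. 342.]
top shelf 0.71 [209. 177.] [557. 224.]
top ferrule 0.6 [226. 194.] [491. 163.]
top ebony_ring 0.7 [164. 200.] [463. 379.]
top board_top 0.59 [176. 175.] [555. 336.]
top flute 0.88 [314. 120.] [ 775. -180.]
```

View pics/top0.png

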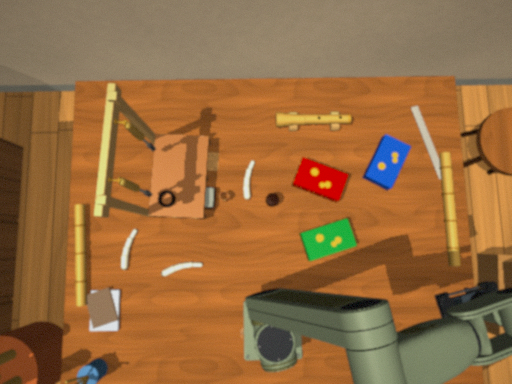

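View pics/scene0.png

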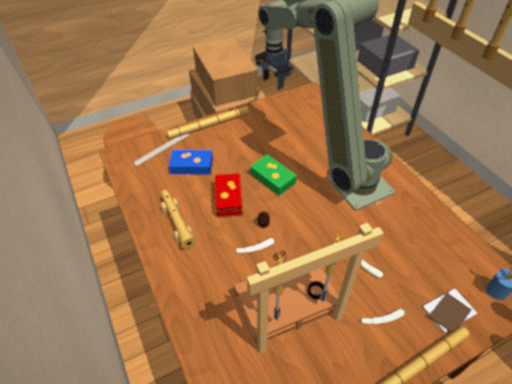

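The top view shows three white tines. The one at (246,182) px → world (535, 87) has the most negative y, so it is farthest right and it lies in front of the mouth. The others are at (126,246) and (180,265). The boxes are red (320,180), green (328,239) and blue (387,162), so red is the one meant. The shelf is at (180,177), opening to the right in the picture, with the whetstone at (210,197). That makes the empty bay the upper (far-x) one. I'll measure these and enlarge a crop to confirm.

```bash
python3 - <<'E'
from h import *
c=cam('top'); I=cv2.imread('pics/top0.png'); D=np.load('top0.npy'); P=cloud(c,D)
cv2.imwrite('pics/crop1.png',cv2.resize(I[110:230,135:365],None,fx=3.4,fy=3.4,interpolation=cv2.INTER_CUBIC))
def rect(m,z,name):
    n,l,s,_=cv2.connectedComponentsWithStats(m.astype(np.uint8)); k=1+np.argmax(s[1:,4]); v,u=np.where(l==k)
    q=np.array([atz(c,(a,b),z)[:2] for a,b in zip(u,v)],np.float32)
    r=cv2.minAreaRect(q); print(name,len(q),r, 'medz',np.nanmedian(P[v,u,2]),'corn',np.round(cv2.boxPoints(r)).tolist()); return q
hsv=cv2.cvtColor(I,cv2.COLOR_BGR2HSV).astype(int)
b,g,r=[I[...,i].astype(int) for i in range(3)]
red=(r>130)&(g<60)&(b<60); red[:150]=0; red=cv2.morphologyEx(red.astype(np.uint8),cv2.MORPH_CLOSE,np.ones((7,7)))
rect(red,65,'box')
X,Y,Z=P[...,0],P[...,1],P[...,2]
bd=(Z>68)&(Z<90)&(Y>200)&(Y<480)&(X>380)&(X<760); rect(bd,78,'board')
w=(b>150)&(g>150)&(r>150); w[:,:235]=0;w[:,260:]=0; w[:150]=0;w[205:]=0
q=rect(w,10,'burn')
print('ends',q[np.argmin(q[:,0])],q[np.argmax(q[:,0])],q.mean(0))
blk=(r<60)&(Z>70)&(Y>300)&(Y<460)&(X>420)&(X<650); 
for n,m in [('pot',(r<90)&(Y<60)&(Y>0)&(X>440)&(X<520)),('ring',blk)]: rect(m,{'pot':60,'ring':100}[n],n)
E
```

```text
box 1462 ((530.1205444335938, -186.384033203125), (181.2582244873047, 115.5886459350586), 67.93190002441406) medz 66.59846899370245 corn [[443.0, -249.0], [550.0, -292.0], [618.0, -124.0], [511.0, -81.0]]
board 4237 ((553.3042602539062, 328.77587890625), (199.5606689453125, 301.2224426269531), 85.91756439208984) medz 78.27709994709403 corn [[396.0, 240.0], [696.0, 219.0], [711.0, 418.0], [410.0, 439.0]]
burn 177 ((544.2139282226562, 80.08103942871094), (27.138652801513672, 143.26406860351562), 81.97330474853516) medz 20.4598408470531 corn [[471.0, 77.0], [613.0, 57.0], [617.0, 84.0], [475.0, 104.0]]
ends [472.743    83.02409] [613.5843  65.6319] [539.4007   81.29549]
pot 24 ((460.44744873046875, 6.100348472595215), (7.2571187019348145, 32.75803756713867), 88.64437103271484) medz 54.4977625728128 corn [[444.0, 3.0], [477.0, 2.0], [477.0, 9.0], [444.0, 10.0]]
ring 70 ((468.60089111328125, 364.0556335449219), (52.77629089355469, 49.46403503417969), 88.89874267578125) medz 99.79900855930441 corn [[443.0, 338.0], [493.0, 337.0], [494.0, 390.0], [444.0, 391.0]]
```

View pics/crop1.png

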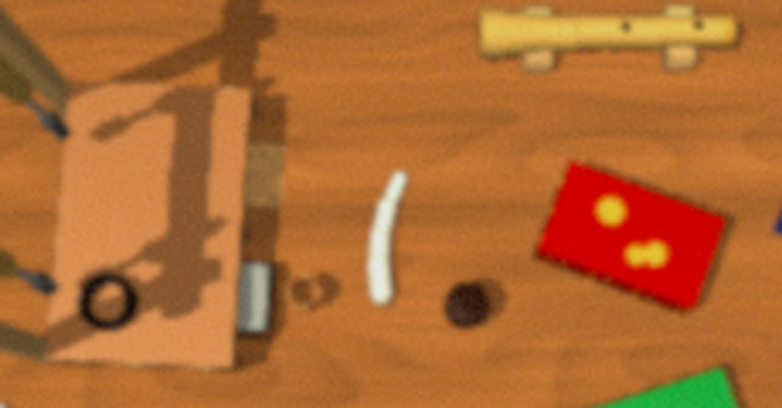

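The crop confirms it. The burnisher is the tine at crop (385,240), with its butt at low x, and it lies between the red box and the mouth. The red box has its lid up (z≈66). The cork strip shows at crop (265,175) in the far-x bay, and the whetstone is in the other. Next I'll move above the red box.

```bash
cat >> h.py <<'E'
def plan(x,y,z,yaw,n,cur=None):
    s=env.state(); p=np.array(s['ee_pos']); w=s['ee_rot'][2]
    if cur is not None: p,w=np.array(cur[:3],float),cur[3]
    d=(yaw-w+180)%360-180; print('from',p.round(1),round(w,2),'t',round(s['time_s'],2))
    for i in range(n):
        a=np.radians(w+d*i/n); e=(np.array([x,y,z])-p)/n
        print([round(v/1000,4) for v in (np.cos(a)*e[0]+np.sin(a)*e[1], np.sin(a)*e[0]-np.cos(a)*e[1], -e[2])], round(-np.radians(d)/n,4))
E
python3 -c "
from h import *
plan(532,-188,190,-8,10)"
```

```text
from [ 125.9 -561.   228. ] 12.65 t 1.2
[np.float64(0.0478), np.float64(-0.0275), np.float64(0.0038)] 0.036
[np.float64(0.0468), np.float64(-0.0292), np.float64(0.0038)] 0.036
[np.float64(0.0457), np.float64(-0.0309), np.float64(0.0038)] 0.036
[np.float64(0.0445), np.float64(-0.0325), np.float64(0.0038)] 0.036
[np.float64(0.0433), np.float64(-0.0341), np.float64(0.0038)] 0.036
[np.float64(0.0421), np.float64(-0.0356), np.float64(0.0038)] 0.036
[np.float64(0.0408), np.float64(-0.0371), np.float64(0.0038)] 0.036
[np.float64(0.0394), np.float64(-0.0386), np.float64(0.0038)] 0.036
[np.float64(0.038), np.float64(-0.04), np.float64(0.0038)] 0.036
[np.float64(0.0365), np.float64(-0.0413), np.float64(0.0038)] 0.036
```

Request:
{"fn": "arm_command", "kwargs": {
  "motion": [
    {"offset": [0.048, -0.0275, 0.004], "spin": 0.036},
    {"offset": [0.047, -0.029, 0.004], "spin": 0.036},
    {"offset": [0.0455, -0.031, 0.004], "spin": 0.036},
    {"offset": [0.0445, -0.0325, 0.004], "spin": 0.036},
    {"offset": [0.0435, -0.034, 0.004], "spin": 0.036}
  ],
  "jaw": 0.0
}}

```text
time_s: 1.82
ee_pos: [330.5, -373.4, 208.1]
ee_rot: [180.0, -0.0, 2.3]
force: [0.4, -0.8, -0.7]
gripper_width: 43.7
gripper_force: 0.0
```

Request:
{"fn": "arm_command", "kwargs": {
  "motion": [
    {"offset": [0.042, -0.0355, 0.004], "spin": 0.036},
    {"offset": [0.041, -0.037, 0.004], "spin": 0.036},
    {"offset": [0.0395, -0.0385, 0.004], "spin": 0.036},
    {"offset": [0.038, -0.04, 0.004], "spin": 0.036},
    {"offset": [0.0365, -0.0415, 0.004], "spin": 0.036}
  ]
}}

```text
time_s: 2.45
ee_pos: [533.8, -186.8, 188.0]
ee_rot: [180.0, -0.0, -8.0]
force: [0.3, -0.3, -0.2]
gripper_width: 0.2
gripper_force: 0.0
```

```bash
cat >> h.py <<'E'
def boxfit(name,z,c,I):
    b,g,r=[I[...,i].astype(int) for i in range(3)]
    red=((r>120)&(g<60)&(b<60)).astype(np.uint8); red=cv2.morphologyEx(red,cv2.MORPH_CLOSE,np.ones((7,7)))
    n,l,s,_=cv2.connectedComponentsWithStats(red); k=1+np.argmax(s[1:,4]); v,u=np.where(l==k)
    q=np.array([atz(c,(a,b),z)[:2] for a,b in zip(u,v)],np.float32); r=cv2.minAreaRect(q)
    print('box',r,np.round(cv2.boxPoints(r)).tolist(),'px',u.min(),u.max(),v.min(),v.max(),len(u)); return l==k
E
python3 - <<'E'
from h import *
s=env.state();print(s['ee_pos'],s['ee_rot'],s['force'])
c=cam('wrist'); I,D=env.grab_frame('wrist'); cv2.imwrite('pics/w1.png',I)
m=boxfit('wrist',65,c,I); P=cloud(c,D); print('z',np.nanpercentile(P[m][:,2],[5,25,50,75,95]), np.array(c[0]['hand_eye']).round(2))
E
```

```text
[ 533.84019002 -186.77622609  187.99632373] [ 1.79976121e+02 -3.15077511e-02 -8.03522880e+00] [ 0.34560883 -0.29198347 -0.23642258]
box ((538.7463989257812, -186.66659545898438), (172.18508911132812, 107.6652603149414), 67.68122863769531) [[456.0, -246.0], [556.0, -287.0], [621.0, -127.0], [522.0, -87.0]] px 160 364 106 252 16979
z [51.20480764 66.56857316 67.09723136 67.58985845 68.28135514] [[  -0.     -0.96   -0.29   81.7 ]
 [   1.     -0.     -0.      0.3 ]
 [   0.     -0.29    0.96 -157.05]
 [   0.      0.      0.      1.  ]]
```

View pics/w1.png

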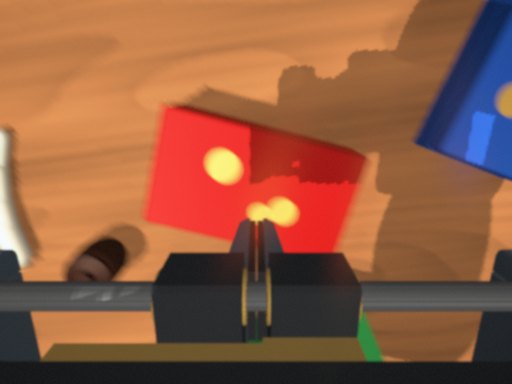

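The wrist view shows the red box, lid corners at (165,104), (364,157) and (146,222), with the closed fingertips (258,215) over its top and the brown pot at (97,265). The lid top is at z≈67. I'll press straight down here.

Request:
{"fn": "arm_command", "kwargs": {
  "motion": [
    {"offset": [0, 0, 0.058], "spin": 0},
    {"offset": [0, 0, 0.045], "spin": 0},
    {"offset": [0, 0, 0.007], "spin": 0},
    {"offset": [0, 0, 0.004], "spin": 0},
    {"offset": [0, 0, 0.003], "spin": 0}
  ]
}}

```text
time_s: 3.12
ee_pos: [533.0, -188.6, 72.7]
ee_rot: [180.0, -0.1, -8.0]
force: [-2.6, 1.0, 3.6]
gripper_width: 0.4
gripper_force: 2.0
```

Request:
{"fn": "arm_command", "kwargs": {
  "motion": [
    {"offset": [0, 0, 0.002], "spin": 0},
    {"offset": [0, 0, 0.001], "spin": 0},
    {"offset": [0, 0, 0], "spin": 0}
  ]
}}

```text
time_s: 3.5
ee_pos: [533.0, -188.5, 68.4]
ee_rot: [180.0, -0.1, -8.0]
force: [-0.0, -1.0, 3.5]
gripper_width: 1.0
gripper_force: 1.9
```

Tip at 54.4. I'll keep pressing until the force climbs.

Request:
{"fn": "arm_command", "kwargs": {
  "motion": [
    {"offset": [0, 0, 0.001], "spin": 0},
    {"offset": [0, 0, 0.001], "spin": 0},
    {"offset": [0, 0, 0], "spin": 0}
  ]
}}

```text
time_s: 3.88
ee_pos: [533.1, -188.5, 68.2]
ee_rot: [179.9, -0.1, -8.0]
force: [-5.2, 0.0, 15.2]
gripper_width: 0.6
gripper_force: 8.0
```

Request:
{"fn": "arm_command", "kwargs": {
  "motion": [
    {"offset": [0, 0, 0.001], "spin": 0},
    {"offset": [0, 0, 0], "spin": 0},
    {"offset": [0, 0, -0.06], "spin": 0},
    {"offset": [0, 0, -0.062], "spin": 0}
  ]
}}

```text
time_s: 4.38
ee_pos: [532.6, -188.0, 187.7]
ee_rot: [-180.0, 0.0, -8.0]
force: [1.4, -1.0, 0.1]
gripper_width: 0.3
gripper_force: 0.0
```

Request:
{"fn": "arm_command", "kwargs": {
  "motion": [
    {"offset": [-0.006, -0.054, 0], "spin": 0},
    {"offset": [-0.006, -0.054, 0], "spin": 0},
    {"offset": [-0.006, -0.054, 0], "spin": 0},
    {"offset": [-0.006, -0.054, 0], "spin": 0},
    {"offset": [-0.006, -0.054, 0], "spin": 0}
  ],
  "jaw": 0.06
}}

```text
time_s: 5.0
ee_pos: [540.7, 85.4, 186.7]
ee_rot: [-180.0, -0.1, -8.0]
force: [0.2, -0.4, -0.4]
gripper_width: 47.5
gripper_force: 0.0
```

```bash
python3 - <<'E'
from h import *
env.state()
c=cam('wrist'); print(env.state()['ee_pos'],env.state()['ee_rot'])
I,D=env.grab_frame('wrist'); cv2.imwrite('pics/w2.png',I)
b,g,r=[I[...,i].astype(int) for i in range(3)]
m=((b>140)&(g>140)&(r>140)); n,l,s,_=cv2.connectedComponentsWithStats(m.astype(np.uint8))
for k in 1+np.argsort(-s[1:,4])[:3]:
    v,u=np.where(l==k); q=np.array([atz(c,(a,b),10.5)[:2] for a,b in zip(u,v)],np.float32)
    print(s[k],cv2.minAreaRect(q),q[q[:,0].argmin()],q[q[:,0].argmax()])
    for x0 in range(480,620,20):
        a=q[abs(q[:,0]-x0)<4]; 
        if len(a): print(x0,a[:,1].min().round(),a[:,1].max().round())
for d in env.pinpoint('wrist','burnisher')[:3]: print(d['score'],d['location'],atz(c,d['location'],0))
E
```

```text
[540.71248625  85.36527496 186.72905569] [-1.79969822e+02 -7.60555315e-02 -7.97992817e+00]
[ 242  100   33  144 3129] ((543.0279541015625, 83.28361511230469), (32.91632080078125, 151.247314453125), 82.43244934082031) [467.62488   89.945335] [616.7298    63.816505]
480 75.0 102.0
500 77.0 103.0
520 78.0 103.0
540 76.0 101.0
560 72.0 95.0
580 67.0 90.0
600 60.0 81.0
[118 235  22  18 331] ((487.1694030761719, 234.54347229003906), (22.866710662841797, 20.443693161010742), 82.03512573242188) [476.3685  231.11649] [497.37473 233.71387]
480 224.0 246.0
500 226.0 242.0
0.9 [256.8, 174.6] [542.27060388  84.18028414   0.        ]
```

View pics/w2.png

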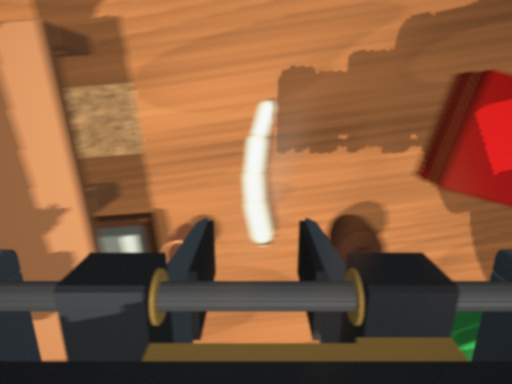

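The burnisher is between the open fingers at (256,175) px → centre (543, 87). The cork strip shows at (105,118) in the empty bay, and the ferrule and pot are clear of the fingers. I'll descend and grip.

Request:
{"fn": "arm_command", "kwargs": {
  "motion": [
    {"offset": [0.002, -0.002, 0.055], "spin": 0},
    {"offset": [0, 0, 0.055], "spin": 0},
    {"offset": [0, 0, 0.04], "spin": 0},
    {"offset": [0, 0, 0.0205], "spin": 0},
    {"offset": [0, 0, 0], "spin": 0}
  ]
}}

```text
time_s: 5.72
ee_pos: [542.8, 84.3, 15.7]
ee_rot: [180.0, 0.0, -8.0]
force: [0.4, -0.7, -0.6]
gripper_width: 60.2
gripper_force: 0.0
```

Request:
{"fn": "arm_command", "kwargs": {
  "motion": [
    {"offset": [0, 0, 0], "spin": 0},
    {"offset": [0, 0, 0], "spin": 0},
    {"offset": [0, 0, 0], "spin": 0}
  ],
  "jaw": 0.0,
  "newtons": 15
}}

```text
time_s: 6.1
ee_pos: [542.7, 85.0, 16.5]
ee_rot: [180.0, -0.0, -8.0]
force: [0.8, -0.2, -0.9]
gripper_width: 32.7
gripper_force: 0.0
```

Request:
{"fn": "arm_command", "kwargs": {
  "motion": [
    {"offset": [0, 0, 0], "spin": 0},
    {"offset": [0, 0, 0], "spin": 0},
    {"offset": [0, 0, 0], "spin": 0}
  ]
}}

```text
time_s: 6.48
ee_pos: [542.6, 85.1, 16.5]
ee_rot: [180.0, -0.0, -8.0]
force: [-1.0, 0.0, 1.5]
gripper_width: 22.0
gripper_force: 14.9
```

Request:
{"fn": "arm_command", "kwargs": {
  "motion": [
    {"offset": [0, 0, -0.03], "spin": 0},
    {"offset": [0, 0, -0.05], "spin": 0},
    {"offset": [0, 0, -0.05], "spin": 0}
  ]
}}

```text
time_s: 6.85
ee_pos: [542.2, 85.2, 147.4]
ee_rot: [180.0, 0.1, -8.0]
force: [1.4, 0.4, -1.1]
gripper_width: 21.6
gripper_force: 14.9
```

```bash
python3 - <<'E'
from h import *
# shelf frame
sx=np.array([.0712,.9975]); sy=np.array([-.9975,.0712]); o=np.array([546.4,231.5])
t=o+sx*42+sy*(-25); print(t)
plan(t[0],t[1],150,-4,5)
E
```

```text
[574.3279 271.615 ]
from [542.2  85.2 147.4] -7.97 t 6.85
[np.float64(0.0012), np.float64(-0.0378), np.float64(-0.0005)] -0.0139
[np.float64(0.0017), np.float64(-0.0378), np.float64(-0.0005)] -0.0139
[np.float64(0.0022), np.float64(-0.0378), np.float64(-0.0005)] -0.0139
[np.float64(0.0028), np.float64(-0.0377), np.float64(-0.0005)] -0.0139
[np.float64(0.0033), np.float64(-0.0377), np.float64(-0.0005)] -0.0139
```

Request:
{"fn": "arm_command", "kwargs": {
  "motion": [
    {"offset": [0.001, -0.038, 0], "spin": -0.014},
    {"offset": [0.002, -0.038, 0], "spin": -0.014},
    {"offset": [0.002, -0.038, 0], "spin": -0.014},
    {"offset": [0.003, -0.038, 0], "spin": -0.014},
    {"offset": [0.003, -0.038, 0], "spin": -0.014}
  ]
}}

```text
time_s: 7.48
ee_pos: [574.5, 274.0, 146.1]
ee_rot: [180.0, 0.0, -3.9]
force: [0.4, 0.1, -0.4]
gripper_width: 21.6
gripper_force: 14.9
```

```bash
python3 - <<'E'
from h import *
s=env.state(); print(s['ee_pos'],s['ee_rot'])
c=cam('wrist'); I,D=env.grab_frame('wrist'); cv2.imwrite('pics/w3.png',I); P=cloud(c,D)
X,Y,Z=P[...,0],P[...,1],P[...,2]
m=(Z>70)&(Z<86); print('board z',np.median(Z[m]),m.sum(),'y range by x')
for x0 in (580,600,620,640,660,680):
    a=m&(abs(X-x0)<4); print(x0,np.nanpercentile(Y[a],[0,1,99]) if a.any() else None)
E
```

```text
[574.47392112 274.01056857 146.11707451] [ 1.79984935e+02  2.35299946e-02 -3.93374169e+00]
board z 78.3501585102126 63567 y range by x
580 [227.28990569 228.88046819 419.47966554]
600 [225.29216943 227.37392178 417.97637083]
620 [223.7012366  226.18709734 416.98691349]
640 [222.91026464 224.83014709 415.31782723]
660 [221.47932869 223.62808424 413.96047358]
680 [220.07741613 222.3385484  412.37850667]
```

View pics/w3.png

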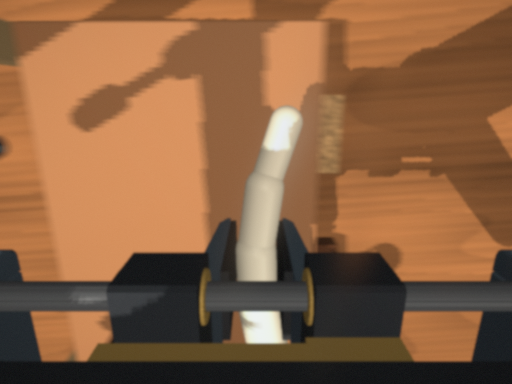

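The burnisher is held over the front half of the board. Its tip at (286,115) is inside the mouth edge at column 322, and the hanging reamers and the ring are clear. I'll lower it.

Request:
{"fn": "arm_command", "kwargs": {
  "motion": [
    {"offset": [0, 0, 0.03], "spin": 0},
    {"offset": [0, 0, 0.015], "spin": 0},
    {"offset": [0, 0, 0.005], "spin": 0},
    {"offset": [0, 0, 0.001], "spin": 0},
    {"offset": [0, 0, 0], "spin": 0}
  ]
}}

```text
time_s: 8.15
ee_pos: [575.1, 272.7, 96.3]
ee_rot: [-180.0, -0.1, -4.0]
force: [0.0, -0.0, -0.4]
gripper_width: 21.4
gripper_force: 14.9
```

Request:
{"fn": "arm_command", "kwargs": {
  "motion": [
    {"offset": [0, 0, 0.001], "spin": 0},
    {"offset": [0, 0, 0.001], "spin": 0},
    {"offset": [0, 0, 0], "spin": 0}
  ]
}}

```text
time_s: 8.52
ee_pos: [574.9, 272.8, 94.5]
ee_rot: [-180.0, -0.1, -4.0]
force: [-0.2, -0.2, 5.1]
gripper_width: 21.8
gripper_force: 14.9
```

Contact. I'll open gently and rise.

Request:
{"fn": "arm_command", "kwargs": {
  "motion": [
    {"offset": [0, 0, 0], "spin": 0},
    {"offset": [0, 0, 0], "spin": 0},
    {"offset": [0, 0, 0], "spin": 0},
    {"offset": [0, 0, 0], "spin": 0}
  ],
  "jaw": 0.045
}}

```text
time_s: 9.02
ee_pos: [574.5, 272.8, 93.2]
ee_rot: [180.0, 0.0, -4.0]
force: [-0.5, 0.5, -0.0]
gripper_width: 45.0
gripper_force: 0.0
```

Request:
{"fn": "arm_command", "kwargs": {
  "motion": [
    {"offset": [0, 0, -0.02], "spin": 0},
    {"offset": [0, 0, -0.04], "spin": 0},
    {"offset": [0, 0, -0.05], "spin": 0}
  ]
}}

```text
time_s: 9.4
ee_pos: [573.9, 272.5, 203.4]
ee_rot: [179.9, 0.1, -4.0]
force: [0.2, -0.6, -1.0]
gripper_width: 44.9
gripper_force: 0.0
```

```bash
python3 - <<'E'
from h import *
c=cam('top'); I,D=env.grab_frame('top'); boxfit('top',54,c,I)
c=cam('scene'); I,D=env.grab_frame('scene'); cv2.imwrite('pics/s2.png',I)
b,g,r=[I[...,i].astype(int) for i in range(3)]
# lid height from depth on box top
P=cloud(c,D); m=boxfit('scene',54,c,I); print(np.nanpercentile(P[m][:,2],[50,75,90]))
E
```

```text
box ((530.9467163085938, -185.61935424804688), (186.22068786621094, 112.8138427734375), 67.9371566772461) [[444.0, -251.0], [548.0, -293.0], [618.0, -121.0], [514.0, -78.0]] px 293 348 159 201 1318
box ((544.09130859375, -166.8236083984375), (212.93101501464844, 109.66889953613281), 69.0291748046875) [[455.0, -247.0], [557.0, -286.0], [633.0, -87.0], [531.0, -48.0]] px 214 242 176 216 1005
[52.30583731 54.53252551 56.37414942]
```

```bash
python3 -c "
from h import *
plan(481,-317,170,68,10)" | sed 's/np.float64//g'
```

```text
from [577.5 274.1 209.9] -3.96 t 9.5
[(-0.0055), (0.0596), (0.004)] -0.1256
[(-0.013), (0.0585), (0.004)] -0.1256
[(-0.0202), (0.0564), (0.004)] -0.1256
[(-0.0271), (0.0534), (0.004)] -0.1256
[(-0.0336), (0.0496), (0.004)] -0.1256
[(-0.0395), (0.045), (0.004)] -0.1256
[(-0.0449), (0.0397), (0.004)] -0.1256
[(-0.0495), (0.0338), (0.004)] -0.1256
[(-0.0533), (0.0273), (0.004)] -0.1256
[(-0.0563), (0.0204), (0.004)] -0.1256
```

Request:
{"fn": "arm_command", "kwargs": {
  "motion": [
    {"offset": [-0.0055, 0.0595, 0], "spin": -0.1256},
    {"offset": [-0.013, 0.0585, 0], "spin": -0.1256},
    {"offset": [-0.02, 0.0565, 0], "spin": -0.1256},
    {"offset": [-0.027, 0.0535, 0.004], "spin": -0.1256},
    {"offset": [-0.0335, 0.0495, 0.006], "spin": -0.1256}
  ],
  "jaw": 0.07
}}

```text
time_s: 10.12
ee_pos: [526.2, -24.5, 193.2]
ee_rot: [180.0, -0.0, 32.3]
force: [0.8, 0.0, 0.0]
gripper_width: 70.2
gripper_force: 0.0
```

Request:
{"fn": "arm_command", "kwargs": {
  "motion": [
    {"offset": [-0.0395, 0.045, 0.006], "spin": -0.1256},
    {"offset": [-0.045, 0.0395, 0.006], "spin": -0.1256},
    {"offset": [-0.0495, 0.034, 0.006], "spin": -0.1256},
    {"offset": [-0.053, 0.027, 0.006], "spin": -0.1256},
    {"offset": [-0.056, 0.02, 0.006], "spin": -0.1256}
  ]
}}

```text
time_s: 10.75
ee_pos: [477.4, -319.2, 162.9]
ee_rot: [-180.0, -0.0, 68.2]
force: [0.4, 0.0, -0.5]
gripper_width: 69.9
gripper_force: 0.0
```

```bash
python3 - <<'E'
from h import *
s=env.state(); print(s['ee_pos'],s['ee_rot'])
c=cam('wrist'); I,D=env.grab_frame('wrist'); cv2.imwrite('pics/w4.png',I); P=cloud(c,D)
m=boxfit('wrist',54,c,I); Z=P[...,2]; t=m&(Z>48)
q=P[t][:,:2].astype(np.float32); print('top z',np.nanmedian(Z[t]),cv2.minAreaRect(q),np.round(cv2.boxPoints(cv2.minAreaRect(q))).tolist())
E
```

```text
[ 477.40479447 -319.24559284  162.8587835 ] [-1.79998210e+02 -1.05140719e-02  6.82220058e+01]
box ((517.1744384765625, -228.51071166992188), (96.19453430175781, 104.15503692626953), 68.22096252441406) [[451.0, -254.0], [548.0, -292.0], [583.0, -203.0], [487.0, -165.0]] px 188 333 0 136 16473
top z 54.27479514717629 ((517.5646362304688, -227.3748321533203), (94.81676483154297, 105.11190032958984), 68.32205200195312) [[451.0, -252.0], [549.0, -291.0], [584.0, -203.0], [486.0, -164.0]]
```

View pics/w4.png

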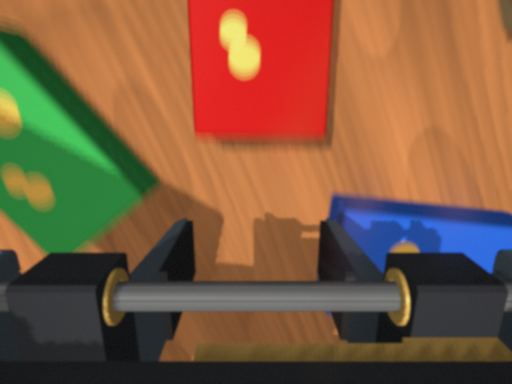

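The rear end of the red box spans (196,138)–(326,138) px → centre (500,-272), heading 68.2°. The lid top is at z=54, so it's shut. The fingers clear the green box and the blue box at (335,200). I'll come down behind it with the tip at about 25 mm, so that the gripper body later passes over the burnisher.

```bash
cat >> h.py <<'E'
def path(Q,cur=None):
    s=env.state(); p=np.array([*s['ee_pos'],s['ee_rot'][2]]) if cur is None else np.array(cur,float)
    for q in Q:
        e=np.array(q,float)-p; a=np.radians(p[3]); p=np.array(q,float)
        print([float(round(v,1)) for v in (np.cos(a)*e[0]+np.sin(a)*e[1], np.sin(a)*e[0]-np.cos(a)*e[1], -e[2])], round(float(-np.radians(e[3])),4), '->',p.round(1))
E
python3 - <<'E'
from h import *
path([(487.8,-301.7,120,68.2),(487.8,-301.7,39,68.2)])
# check pots/board edges from saved top image: box swept path is x>530 at pot
c=cam('top'); print('pot@30',atz(c,(273,199),40))
E
```

```text
[27.2, 1.9, 41.9] 0.0006 -> [ 487.8 -301.7  120.    68.2]
[0.0, 0.0, 81.0] -0.0 -> [ 487.8 -301.7   39.    68.2]
pot@30 [463.95572212 -12.95697009  40.        ]
```

Request:
{"fn": "arm_command", "kwargs": {
  "motion": [
    {"offset": [0.027, 0.002, 0.042], "spin": 0},
    {"offset": [0, 0, 0.045], "spin": 0},
    {"offset": [0, 0, 0.036], "spin": 0},
    {"offset": [0.008, 0, 0], "spin": 0},
    {"offset": [0.004, 0, 0], "spin": 0}
  ]
}}

```text
time_s: 11.42
ee_pos: [495.1, -282.1, 41.3]
ee_rot: [179.9, 0.1, 68.0]
force: [-1.1, -1.9, -0.6]
gripper_width: 70.5
gripper_force: 1.1
```

Request:
{"fn": "arm_command", "kwargs": {
  "motion": [
    {"offset": [0.003, 0, 0], "spin": 0},
    {"offset": [0.003, 0, 0], "spin": 0},
    {"offset": [0.003, 0, 0], "spin": 0},
    {"offset": [0.003, 0, 0], "spin": 0}
  ]
}}

```text
time_s: 11.92
ee_pos: [499.8, -271.6, 41.4]
ee_rot: [179.8, 0.0, 68.0]
force: [-1.8, -4.6, 3.8]
gripper_width: 70.1
gripper_force: 2.3
```

```bash
cat >> h.py <<'E'
def wbox():
    c=cam('wrist'); s=env.state(); I,D=env.grab_frame('wrist'); P=cloud(c,D); Z=P[...,2]
    b,g,r=[I[...,i].astype(int) for i in range(3)]; t=(r>110)&(g<60)&(b<60)&(Z>47)&(Z<62)
    n,l,st,_=cv2.connectedComponentsWithStats(t.astype(np.uint8)); k=1+np.argmax(st[1:,4]); t=l==k
    q=P[t]; A=R.from_euler('z',s['ee_rot'][2],degrees=True).as_matrix()
    L=(q-s['ee_pos'])@A  # tool x fwd, y left
    print('ee',np.round(s['ee_pos'],1),round(s['ee_rot'][2],2),'t',round(s['time_s'],2),'topz',np.round(np.nanpercentile(q[:,2],[10,50,90]),1))
    for x0 in (40,60,80,100,120,140,160): 
        a=L[abs(L[:,0]-x0)<3]
        if len(a)>20: print(x0,np.round(np.percentile(a[:,1],[1,99]),1), 'z',np.round(np.median(a[:,2])+s['ee_pos'][2],1))
    print('xrange',np.percentile(L[:,0],[.5,99.5]).round(1)); return c,I,D,P
E
python3 - <<'E'
from h import *
c,I,D,P=wbox(); cv2.imwrite('pics/w5.png',I)
c=cam('top'); I,D=env.grab_frame('top'); boxfit('top',54,c,I)
E
```

```text
ee [ 499.8 -271.6   41.4] 67.99 t 11.93 topz [53.5 54.3 55.1]
40 [-52.2  48.9] z 54.3
60 [-52.1  49.1] z 54.4
80 [-52.4  49.1] z 54.3
100 [-52.4  49.3] z 54.3
120 [-52.6  50. ] z 53.8
xrange [ 19.  116.8]
box ((539.749755859375, -167.7346649169922), (173.09231567382812, 112.5393295288086), 68.10289764404297) [[455.0, -227.0], [560.0, -269.0], [624.0, -108.0], [520.0, -66.0]] px 289 341 157 198 1249
```

```bash
python3 - <<'E'
from h import *
p=np.array([499.8,-271.6]); w=68.; h=lambda w:np.array([np.cos(np.radians(w)),np.sin(np.radians(w))])
lat=lambda w:np.array([-h(w)[1],h(w)[0]])
k=lambda w:106*h(w)-1.5*lat(w)
c=p+k(w); Q=[]
for i in range(4): c=c+19.25*h(w); Q.append((*(c-k(w)),41.4,w))
for i in range(8):
    w+=18.05/16; c=c+19.7*h(w); w+=18.05/16; Q.append((*(c-k(w)),41.4,w))
print('c',c,'line x',617.2+.069*(c[1]-226)); path(Q)
E
```

```text
c [604.98519441  50.46451165] line x 605.0880513037637
[18.8, 0.3, -0.4] -0.0003 -> [ 507.  -253.8   41.4   68. ]
[19.3, 0.0, -0.0] -0.0 -> [ 514.2 -235.9   41.4   68. ]
[19.3, -0.0, -0.0] -0.0 -> [ 521.4 -218.1   41.4   68. ]
[19.3, -0.0, -0.0] -0.0 -> [ 528.6 -200.2   41.4   68. ]
[19.7, 3.8, -0.0] -0.0394 -> [ 539.5 -183.3   41.4   70.3]
[19.7, 3.8, -0.0] -0.0394 -> [ 549.8 -166.1   41.4   72.5]
[19.7, 3.8, -0.0] -0.0394 -> [ 559.3 -148.4   41.4   74.8]
[19.7, 3.8, -0.0] -0.0394 -> [ 568.1 -130.4   41.4   77. ]
[19.7, 3.8, -0.0] -0.0394 -> [ 576.3 -112.    41.4   79.3]
[19.7, 3.8, -0.0] -0.0394 -> [583.6 -93.3  41.4  81.5]
[19.7, 3.8, -0.0] -0.0394 -> [590.3 -74.4  41.4  83.8]
[19.7, 3.8, -0.0] -0.0394 -> [596.2 -55.2  41.4  86. ]
```

Request:
{"fn": "arm_command", "kwargs": {
  "motion": [
    {"offset": [0.01, 0, 0], "spin": 0},
    {"offset": [0.017, 0, 0], "spin": 0},
    {"offset": [0.0193, 0, 0], "spin": 0},
    {"offset": [0.0193, 0, 0], "spin": 0},
    {"offset": [0.0115, 0, 0], "spin": 0}
  ]
}}

```text
time_s: 12.65
ee_pos: [528.1, -198.1, 40.3]
ee_rot: [-180.0, 0.0, 68.1]
force: [-1.3, -3.2, 3.0]
gripper_width: 69.7
gripper_force: 2.3
```

Request:
{"fn": "arm_command", "kwargs": {
  "motion": [
    {"offset": [0.0197, 0.0038, 0], "spin": -0.0394},
    {"offset": [0.0197, 0.0038, 0], "spin": -0.0394},
    {"offset": [0.0197, 0.0038, 0], "spin": -0.0394},
    {"offset": [0.0197, 0.0038, 0], "spin": -0.0394}
  ]
}}

```text
time_s: 13.15
ee_pos: [568.0, -128.4, 40.3]
ee_rot: [-180.0, 0.0, 77.2]
force: [-0.9, -4.2, 2.2]
gripper_width: 70.0
gripper_force: 1.9
```

```bash
python3 - <<'E'
from h import *
c,I,D,P=wbox()
c=cam('top'); I,D=env.grab_frame('top'); boxfit('top',54,c,I)
E
```

```text
ee [ 568.  -128.4   40.3] 77.17 t 13.15 topz [53.4 54.2 55.1]
40 [-52.2  48.6] z 54.2
60 [-52.3  48.8] z 54.2
80 [-52.7  49. ] z 54.3
100 [-52.7  49. ] z 54.3
xrange [ 19.1 116.6]
box ((593.2677612304688, -10.034530639648438), (159.98106384277344, 111.12922668457031), 77.41194152832031) [[522.0, -76.0], [630.0, -100.0], [665.0, 56.0], [556.0, 80.0]] px 249 294 146 181 1140
```

Request:
{"fn": "arm_command", "kwargs": {
  "motion": [
    {"offset": [0.0197, 0.0038, 0], "spin": -0.0394},
    {"offset": [0.0197, 0.0038, 0], "spin": -0.0394},
    {"offset": [0.0197, 0.0038, 0], "spin": -0.0394},
    {"offset": [0.0197, 0.0038, 0], "spin": -0.0394},
    {"offset": [0.01, 0, 0], "spin": 0}
  ]
}}

```text
time_s: 13.88
ee_pos: [596.6, -43.1, 40.4]
ee_rot: [180.0, 0.0, 86.2]
force: [-1.0, -2.4, -0.4]
gripper_width: 70.2
gripper_force: 1.3
```

```bash
python3 - <<'E'
from h import *
c,I,D,P=wbox(); cv2.imwrite('pics/w6.png',I)
c=cam('top'); I,D=env.grab_frame('top'); boxfit('top',54,c,I); cv2.imwrite('pics/top2.png',I)
P=cloud(c,D); X,Y,Z=P[...,0],P[...,1],P[...,2]
m=(Z>68)&(Z<90)&(Y>200)&(Y<480)&(X>380)&(X<760); v,u=np.where(m); q=np.array([atz(c,(a,b),78)[:2] for a,b in zip(u,v)],np.float32)
r=cv2.minAreaRect(q); print('board',r,cv2.boxPoints(r).round(1).tolist())
# cork strip / runner edges in top image just before mouth
for t in ('liner','back_rail'): print(t,[(round(d['score'],2),atz(c,d['location'],0).round()) for d in env.pinpoint('top',t)[:2]])
cv2.imwrite('pics/c2.png',cv2.resize(I[120:230,140:300],None,fx=5,fy=5,interpolation=cv2.INTER_CUBIC))
E
```

```text
ee [596.6 -43.1  40.4] 86.16 t 13.88 topz [53.4 54.2 55.1]
40 [-53.2  47.7] z 54.3
60 [-53.2  47.8] z 54.2
80 [-53.4  48.1] z 54.2
100 [-53.5  48.1] z 54.3
xrange [ 19.2 116.6]
box ((604.040771484375, 81.86910247802734), (143.2322998046875, 109.61994171142578), 86.32625579833984) [[545.0, 14.0], [654.0, 7.0], [663.0, 150.0], [554.0, 157.0]] px 227 266 146 176 1017
board ((554.403564453125, 338.38275146484375), (218.5110321044922, 301.2662658691406), 86.19498443603516) [[396.8999938964844, 239.39999389648438], [697.5, 219.39999389648438], [712.0, 437.3999938964844], [411.3999938964844, 457.3999938964844]]
liner []
back_rail []
```

View pics/c2.png

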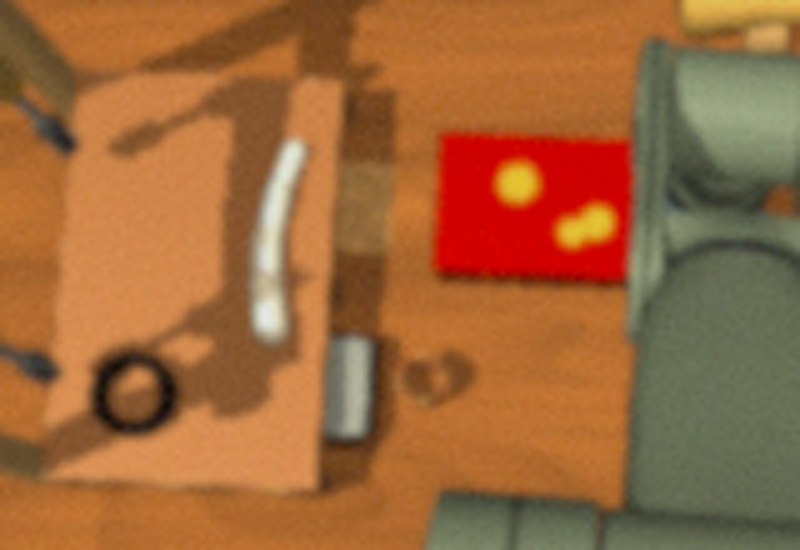

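The burnisher lies on the board at crop (278,240), clear of the ring at (135,390). The box is lined up with the bay, and the ferrule and whetstone haven't moved. I'll check the lateral fit numerically against the cork strip.

```bash
python3 - <<'E'
from h import *
c=cam('top'); f=lambda a,b,z: atz(c,(140+(a+.5)/5-.5,120+(b+.5)/5-.5),z)[:2].round(1)
print('cork',[f(*p,0) for p in ((345,160),(395,163),(388,253),(340,250))])
print('boxtop',[f(*p,54) for p in ((440,133),(630,140),(435,272),(628,280))])
print('board',[f(*p,78) for p in ((345,80),(320,490))], 'flute end z30')
c=cam('scene'); I,D=env.grab_frame('scene'); b,g,r=[I[...,i].astype(int) for i in range(3)]
m=boxfit('scene',54,c,I); P=cloud(c,D); X,Y,Z=P[...,0],P[...,1],P[...,2]
t=m&(Z>50); q=P[t]; print('scene box top x',np.percentile(q[:,0],[2,98]),'y',np.percentile(q[:,1],[2,98]))
bd=(Z>72)&(Z<85)&(Y>200)&(Y<440)&(X>380)&(X<730); q=P[bd][:,:2].astype(np.float32); rr=cv2.minAreaRect(q); print(rr,cv2.boxPoints(rr).round(1).tolist())
E
```

```text
cork [array([655.2, 227.3]), array([652.1, 189.1]), array([582.3, 194.8]), array([585.3, 231.3])]
boxtop [array([662.2, 151. ]), array([654.4,  10.3]), array([557.9, 155.6]), array([549.3,  14.1])]
board [array([697.4, 218.5]), array([398.5, 236.7])] flute end z30
box ((614.0597534179688, 77.10730743408203), (206.5079345703125, 111.8095474243164), 85.46086883544922) [[550.0, -21.0], [662.0, -30.0], [678.0, 176.0], [567.0, 184.0]] px 217 260 222 274 1352
scene box top x [560.35788538 660.38543269] y [-18.11999051 154.32031156]
((556.6013793945312, 340.2008972167969), (219.93702697753906, 300.7379150390625), 85.90892028808594) [[398.79998779296875, 241.1999969482422], [698.7000122070312, 219.8000030517578], [714.4000244140625, 439.20001220703125], [414.5, 460.6000061035156]]
```

```bash
python3 - <<'E'
from h import *
h=lambda w:np.array([np.cos(np.radians(w)),np.sin(np.radians(w))]); lat=lambda w:np.array([-h(w)[1],h(w)[0]])
k=lambda w:106*h(w)-2*lat(w)
s=env.state(); w=86.1; p=np.array(s['ee_pos'][:2]); c=p+k(w); Q=[]
for d in (-2,-2,0,2,2): c=c+16*h(w+d/2); w+=d; Q.append((*(c-k(w)),s['ee_pos'][2],w))
print(c,620-.068*(229-c[1])); path(Q)
E
```

```text
[614.13522093 140.56189559] 613.9862089001533
[16.1, -3.4, -0.0] 0.0338 -> [593.8 -28.2  40.6  84.1]
[16.1, -3.4, -0.0] 0.0349 -> [592.1 -11.8  40.6  82.1]
[16.0, -0.0, -0.0] -0.0 -> [594.3   4.   40.6  82.1]
[16.0, 3.4, -0.0] -0.0349 -> [599.9  19.4  40.6  84.1]
[16.0, 3.4, -0.0] -0.0349 -> [604.9  34.9  40.6  86.1]
```

Request:
{"fn": "arm_command", "kwargs": {
  "motion": [
    {"offset": [0.016, -0.0034, 0], "spin": 0.034},
    {"offset": [0.016, -0.0034, 0], "spin": 0.035},
    {"offset": [0.016, 0, 0], "spin": 0},
    {"offset": [0.015, 0.0034, 0], "spin": -0.035},
    {"offset": [0.013, 0.0034, 0], "spin": -0.035}
  ]
}}

```text
time_s: 14.75
ee_pos: [605.2, 31.2, 40.6]
ee_rot: [180.0, 0.0, 86.3]
force: [-0.5, -3.5, 1.4]
gripper_width: 69.7
gripper_force: 1.8
```

```bash
python3 - <<'E'
from h import *
c,I,D,P=wbox(); cv2.imwrite('pics/w7.png',I)
c=cam('top'); I,D=env.grab_frame('top'); boxfit('top',54,c,I); cv2.imwrite('pics/top3.png',I)
E
```

```text
ee [605.2  31.2  40.6] 86.27 t 14.75 topz [53.4 54.3 55.1]
40 [-53.5  47.6] z 54.3
60 [-53.6  47.6] z 54.3
80 [-53.7  47.8] z 54.3
100 [-53.8  47.8] z 54.3
120 [-54.1  48.9] z 53.0
xrange [ 19.3 116.6]
box ((616.1448364257812, 162.34217834472656), (127.21736907958984, 112.79888916015625), 85.91840362548828) [[555.0, 103.0], [668.0, 95.0], [677.0, 222.0], [564.0, 230.0]] px 207 241 143 174 891
```

View pics/w7.png

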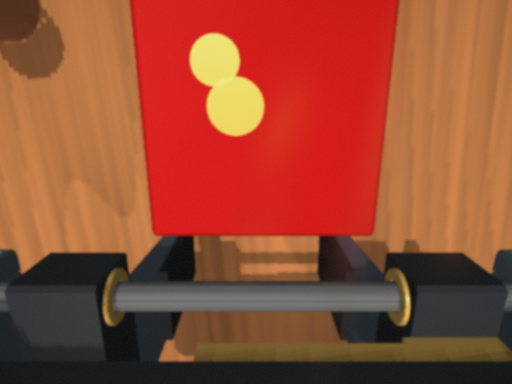

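The box is square and centred against the fingers (rear edge (155–375, 235) px), with its front at the mouth. I'll push on straight.

Request:
{"fn": "arm_command", "kwargs": {
  "motion": [
    {"offset": [0.016, 0, 0], "spin": 0},
    {"offset": [0.016, 0, 0], "spin": 0},
    {"offset": [0.016, 0, 0], "spin": 0},
    {"offset": [0.016, 0, 0], "spin": 0},
    {"offset": [0.012, 0, 0], "spin": 0.002}
  ]
}}

```text
time_s: 15.48
ee_pos: [609.5, 107.7, 40.3]
ee_rot: [-180.0, 0.0, 86.0]
force: [-0.0, -2.5, 0.6]
gripper_width: 70.1
gripper_force: 1.5
```

```bash
python3 - <<'E'
from h import *
c,I,D,P=wbox(); print(env.state()['force'])
X,Y,Z=P[...,0],P[...,1],P[...,2]
m=(Z>74)&(Z<82)&(Y>190)
for x0 in (540,560,580,600,620,640,660,680):
    a=m&(abs(X-x0)<4); print(x0,np.nanpercentile(Y[a],[1]) if a.any() else None)
E
```

```text
ee [609.5 107.7  40.3] 86.04 t 15.47 topz [53.4 54.3 55.1]
40 [-53.9  46.9] z 54.3
60 [-54.1  47.1] z 54.3
80 [-54.4  47.4] z 54.3
100 [-54.8  47.5] z 54.3
xrange [ 19.2 116.5]
[0.74738959 1.32859297 1.26314857]
540 None
560 None
580 None
600 None
620 None
640 None
660 None
680 None
```

Request:
{"fn": "arm_command", "kwargs": {
  "motion": [
    {"offset": [0.016, 0, 0], "spin": 0},
    {"offset": [0.016, 0, 0], "spin": 0},
    {"offset": [0.016, 0, 0], "spin": 0},
    {"offset": [0.014, 0, 0], "spin": 0},
    {"offset": [0.01, 0, 0], "spin": 0}
  ]
}}

```text
time_s: 16.15
ee_pos: [614.7, 179.3, 40.4]
ee_rot: [-180.0, 0.0, 86.0]
force: [-1.1, -3.1, 1.5]
gripper_width: 69.9
gripper_force: 1.7
```

```bash
python3 - <<'E'
from h import *
c,I,D,P=wbox(); print(env.state()['force'])
X,Y,Z=P[...,0],P[...,1],P[...,2]
m=(Z>74)&(Z<82)&(Y>190)
for x0 in (560,600,620,640,680):
    a=m&(abs(X-x0)<4); print(x0,np.nanpercentile(Y[a],[1]) if a.any() else None)
cv2.imwrite('pics/w8.png',I)
E
```

```text
ee [614.7 179.3  40.4] 86.03 t 16.15 topz [53.5 54.3 55. ]
40 [-54.4  46.9] z 54.4
xrange [18.4 38.7]
[-0.09637427  0.14211736 -0.3623699 ]
560 [229.36042843]
600 [226.72193295]
620 [225.36877446]
640 [224.09782867]
680 [221.52262504]
```

View pics/w8.png

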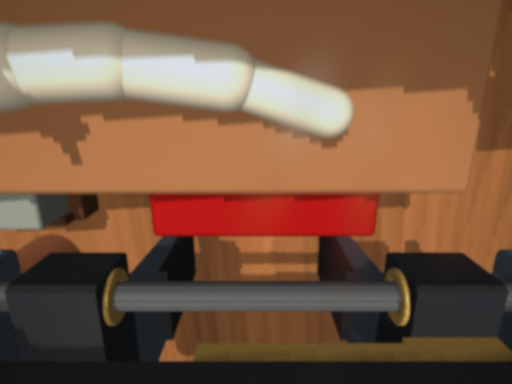

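The rear of the box (152–376, 235 px) is about 21 mm short of home. The burnisher stays on the board. I'll approach slowly until the rail pushes back.

Request:
{"fn": "arm_command", "kwargs": {
  "motion": [
    {"offset": [0.007, 0, 0], "spin": 0},
    {"offset": [0.005, 0, 0], "spin": 0},
    {"offset": [0.003, 0, 0], "spin": 0},
    {"offset": [0.002, 0, 0], "spin": 0},
    {"offset": [0.001, 0, 0], "spin": 0}
  ]
}}

```text
time_s: 16.82
ee_pos: [615.9, 196.2, 40.4]
ee_rot: [-180.0, 0.0, 86.0]
force: [-0.2, -3.0, 1.1]
gripper_width: 69.5
gripper_force: 1.6
```

Request:
{"fn": "arm_command", "kwargs": {
  "motion": [
    {"offset": [0.001, 0, 0], "spin": 0},
    {"offset": [0.001, 0, 0], "spin": 0},
    {"offset": [0.001, 0, 0], "spin": 0},
    {"offset": [0, 0, 0], "spin": 0}
  ]
}}

```text
time_s: 17.32
ee_pos: [616.2, 199.4, 40.4]
ee_rot: [180.0, -0.0, 86.0]
force: [0.5, -2.4, 1.3]
gripper_width: 69.7
gripper_force: 1.3
```

Request:
{"fn": "arm_command", "kwargs": {
  "motion": [
    {"offset": [0.001, 0, 0], "spin": 0},
    {"offset": [0.001, 0, 0], "spin": 0},
    {"offset": [0.001, 0, 0], "spin": 0},
    {"offset": [0, 0, 0], "spin": 0}
  ]
}}

```text
time_s: 17.82
ee_pos: [616.3, 201.3, 40.4]
ee_rot: [-180.0, 0.1, 86.0]
force: [0.4, -6.7, 1.2]
gripper_width: 69.9
gripper_force: 3.2
```

Force is rising. I'll go a little more to square it against the rail.

Request:
{"fn": "arm_command", "kwargs": {
  "motion": [
    {"offset": [0.001, 0, 0], "spin": 0},
    {"offset": [0.001, 0, 0], "spin": 0},
    {"offset": [0, 0, 0], "spin": 0}
  ]
}}

```text
time_s: 18.2
ee_pos: [616.5, 201.4, 40.5]
ee_rot: [-180.0, 0.3, 86.1]
force: [0.5, -12.1, 3.0]
gripper_width: 69.9
gripper_force: 5.9
```

It's stalled against the rail. I'll withdraw and verify.

Request:
{"fn": "arm_command", "kwargs": {
  "motion": [
    {"offset": [-0.006, 0, 0], "spin": 0},
    {"offset": [-0.02, 0, 0], "spin": 0},
    {"offset": [-0.05, 0, 0], "spin": 0},
    {"offset": [-0.04, 0, -0.04], "spin": 0},
    {"offset": [-0.02, 0, -0.055], "spin": 0}
  ]
}}

```text
time_s: 18.82
ee_pos: [605.5, 66.1, 134.9]
ee_rot: [-179.8, 0.0, 85.9]
force: [1.3, 0.1, -0.6]
gripper_width: 69.8
gripper_force: 0.0
```

```bash
python3 - <<'E'
from h import *
c=cam('wrist'); I,D=env.grab_frame('wrist'); P=cloud(c,D); X,Y,Z=P[...,0],P[...,1],P[...,2]
print(env.state()['ee_pos'],env.state()['force'])
b,g,r=[I[...,i].astype(int) for i in range(3)]; t=(r>100)&(g<60)&(b<60)
q=P[t&(Z>45)]; print('red top z',np.nanpercentile(q[:,2],[5,50,95]),'x',np.nanpercentile(q[:,0],[1,99]))
m=(Z>74)&(Z<82)&(Y>190)
for x0 in (580,600,620,640,660):
    a=m&(abs(X-x0)<4); e=t&(Z>51)&(abs(X-x0)<4)
    print(x0,'mouth',np.nanpercentile(Y[a],[1,3]).round(1) if a.any() else None,'box rear',np.nanpercentile(Y[e],[1,3]).round(1) if e.any() else None)
ct=cam('top'); I,D=env.grab_frame('top'); I0=cv2.imread('pics/top0.png'); 
for t,z in (('burnisher',78),('ferrule',0),('pot',0),('ebony_ring',78),('whetstone',0)):
    print(t,[(round(d['score'],2),atz(ct,d['location'],z)[:2].round()) for d in env.pinpoint('top',t)[:3]])
cv2.imwrite('pics/top9.png',I)
d=np.abs(I.astype(int)-cv2.imread('pics/top3.png')).max(2)[110:230,90:225]; v,u=np.where(d>60); print(len(v), sorted(set((int(a+110)//8*8,int(b+90)//8*8) for a,b in zip(v,u))))
E
```

```text
[610.17533707  64.82773676 144.08528443] [ 2.01365228 -1.59453339  4.67331706]
red top z nan x nan
580 mouth None box rear None
600 mouth None box rear None
620 mouth None box rear None
640 mouth None box rear None
660 mouth None box rear None
burnisher [(0.77, array([303., 495.])), (0.46, array([233., 316.]))]
ferrule [(0.54, array([486., 163.]))]
pot []
ebony_ring [(0.71, array([544., 331.])), (0.51, array([481., 380.]))]
whetstone []
499 [(144, 208), (144, 216), (144, 224), (152, 208), (152, 216), (152, 224), (160, 208), (160, 216), (160, 224), (168, 208), (168, 216), (168, 224), (216, 208), (216, 216), (216, 224), (224, 200), (224, 208), (224, 216), (224, 224)]
  return np.nanmean(a, axis, out=out, keepdims=keepdims)
```

Request:
{"fn": "arm_command", "kwargs": {
  "motion": [
    {"offset": [0, 0, -0.05], "spin": 0},
    {"offset": [0.04, 0, 0], "spin": 0},
    {"offset": [0.04, 0, 0], "spin": 0},
    {"offset": [0, 0, 0], "spin": 0},
    {"offset": [0, 0, 0], "spin": 0}
  ]
}}

```text
time_s: 19.8
ee_pos: [611.9, 148.5, 184.0]
ee_rot: [-179.9, 0.1, 86.1]
force: [-0.3, -0.4, 0.4]
gripper_width: 69.9
gripper_force: 0.0
```

```bash
python3 - <<'E'
from h import *
c=cam('wrist'); I,D=env.grab_frame('wrist'); P=cloud(c,D); X,Y,Z=P[...,0],P[...,1],P[...,2]
print(env.state()['ee_pos'],env.state()['force'])
b,g,r=[I[...,i].astype(int) for i in range(3)]; t=(r>80)&(g<60)&(b<60)
q=P[t]; print(t.sum(),'red z',np.nanpercentile(q[:,2],[5,50,95]),'x',np.nanpercentile(q[:,0],[1,99]),'y',np.nanpercentile(q[:,1],[1,99]))
m=(Z>74)&(Z<82)&(Y>190)
for x0 in (580,600,620,640,660):
    a=m&(abs(X-x0)<4); e=t&(Z>49)&(abs(X-x0)<4)
    print(x0,'mouth',np.nanpercentile(Y[a],[1,3]).round(1) if a.any() else None,'box rear',np.nanpercentile(Y[e],[1,3]).round(1) if e.any() else None)
cv2.imwrite('pics/w9.png',I)
E
```

```text
[612.07219929 147.98749454 184.32094719] [-0.48352758  0.28125137  0.22992894]
1439 red z [  4.46459407  37.54210339 170.87155472] x [464.81955118 693.17423062] y [ 26.40152282 226.00326257]
580 mouth [227.1 228.4] box rear [135.5 135.8]
600 mouth [225.8 227. ] box rear [220.  220.1]
620 mouth [224.4 225.7] box rear [181.2 204.5]
640 mouth [223.1 224.4] box rear [217.7 217.8]
660 mouth [222.8 224.4] box rear [162.6 162.6]
```

The rear end sticks out 6 mm, square to the mouth, as expected when fully home. Handing in.

```bash
python3 -c "
from h import *
print(env.job_done())"
```

```text
the job is handed in; nothing more can be done
None
```

I handed the job in at about 20 s: the lid is pressed shut, the burnisher lies on the shelf board, and the red box is home against the back rail, its rear end measured 6 mm out of the mouth; the arm touched nothing else as far as I could tell, but I didn't measure the pot, whetstone or reamers at the end.

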